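# Code the first-off blister card

### The job

Slide the card carrier with the blue grip bar up out of its slot in the tilted rack, and slide it down between the guides of the batch coder until it stands fully down on the bed, its card facing the white stamping head, and let go of it. Then press the coder's black spring pedal down to its stop and let it come back up. Leave the coded carrier standing in the coder, the other two carriers in the rack, and everything else undisturbed.

Things in the scene. Friction and masses are not known exactly. Their poses are not given: they have to be found in the camera images.
- carrier_blue: blue carrier: aluminium plate 160 x 4 x 112 mm (x, y, z) with blue grip bar 90 long, 10 thick, 18 high on the middle of its upper edge (z 110 to 128). Black blister card on its -y face, pockets outward (9 mm). Origin: middle of lower edge; x along it, y through the thickness, z up. 0.18 kg; the one to code; starts in any slot, card towards the rack's -y.
- blue_card_face (a point): point on the card of the blue carrier, at x 0, y -9, z 57 mm of the carrier; shows which way its card faces
- carrier_orange: orange carrier: aluminium plate 160 x 4 x 112 mm (x, y, z) with orange grip bar 90 long, 10 thick, 18 high on the middle of its upper edge (z 110 to 128). Black blister card on its -y face, pockets outward (9 mm). Origin: middle of lower edge; x along it, y through the thickness, z up. It stays in the rack.
- carrier_green: green carrier: aluminium plate 160 x 4 x 112 mm (x, y, z) with green grip bar 90 long, 10 thick, 18 high on the middle of its upper edge (z 110 to 128). Black blister card on its -y face, pockets outward (9 mm). Origin: middle of lower edge; x along it, y through the thickness, z up. It stays in the rack.
- cassette: white slotted cassette of the rack, fixed, raked 30 degrees: its z axis, along which carriers slide out, leans to the robot. Slots at y = -52, 0, 52 mm, 7 wide, 8 deep in both end walls (86 high, 161 apart inside), guide a carrier's short edges; the grip bars stand clear above. Origin: middle of inner floor, 62 mm above the worktop; x to the far wall, z up the slots
- coder_bed (a point): middle of the bed between the guides of the fixed grey and white coder; 18 mm above the worktop, z up. Guides: upright channels, inner ends at x = -82 and 82 mm, 80 high, grooves 8 wide, 9 deep, top 15 mm flared. White head (74 high) on the -y side, anvil at +y. A seated carrier has this point's position and axes
- pedal_pad (a point): middle of the top of the black ribbed pedal pad (56 x 58 mm), in front of the head, 66 mm from its hinge; about 63 mm above the worktop at rest, 47 at the stop; moves with the pedal
- coder_pedal (a joint): spring pedal of the coder: 0 rad up at rest, 0.30 rad down at its stop (pad level); the spring takes about 6 N on the pad at first, 13 N at the stop. It drives the brass stamp against the card
- label_roll: bystander: white label roll lying on its end, 63 mm diameter, 36 mm high; origin at the middle of its underside
- dosing_bottle: bystander: white bottle with blue cap, 47 mm diameter, 84 mm high; origin at the middle of its underside

How it is judged (in metres and radians):
On the way, in this order (a step that is already met when the one before it is completed fails the run):
1. the blue carrier has been slid up clear of its slot in the rack (z of carrier_blue in the frame of cassette above 0.088 m), for 0.1 s.
2. the blue carrier stands fully down in the coder's guides, card towards the stamping head, let go (x of carrier_blue in the frame of coder_bed between -0.008 and 0.008 m and y of carrier_blue in the frame of coder_bed between -0.006 and 0.006 m and z of carrier_blue in the frame of coder_bed between -0.004 and 0.004 m and angle between carrier_blue's own z axis and vertical below 0.09 rad and y of blue_card_face in the frame of coder_bed below -0.003 m and contact force between the fingers and carrier_blue below 0.2 N), for 0.2 s.
3. the pedal is pressed down to its stop with the carrier in place (value of joint coder_pedal above 0.275 rad and x of carrier_blue in the frame of coder_bed between -0.008 and 0.008 m and y of carrier_blue in the frame of coder_bed between -0.006 and 0.006 m and z of carrier_blue in the frame of coder_bed between -0.004 and 0.004 m and angle between carrier_blue's own z axis and vertical below 0.09 rad and y of blue_card_face in the frame of coder_bed below -0.003 m), for 0.1 s.
At the end, for the whole second after the job is handed in: Blue carrier at rest, released, on the coder's bed between the guides (within 4 mm of the bed, 8 mm along, 6 mm across, upright within 5 degrees, card facing the head); pedal back up (below 0.04 rad); the other carriers down in their slots within 10 mm of their start (x of carrier_blue in the frame of coder_bed between -0.008 and 0.008 m and y of carrier_blue in the frame of coder_bed between -0.006 and 0.006 m and z of carrier_blue in the frame of coder_bed between -0.004 and 0.004 m and angle between carrier_blue's own z axis and vertical below 0.09 rad and y of blue_card_face in the frame of coder_bed below -0.003 m and z of each of carrier_orange, carrier_green in the frame of cassette below 0.006 m and distance of each of carrier_orange, carrier_green from where it was at the start of the episode below 0.01 m and value of joint coder_pedal below 0.04 rad and linear speed of carrier_blue below 0.02 m/s); the robot touches nothing.
It fails at once if another carrier is pulled out of or shaken in the rack (moved more than 30 mm) (distance of any of carrier_orange, carrier_green from where it was at the start of the episode above 0.03 m).
It fails at once if the pedal is worked (beyond 0.15 rad) while the blue carrier is not in the coder's guides (value of joint coder_pedal above 0.15 rad and horizontal distance between carrier_blue and coder_bed above 0.03 m).
It fails at once if the label roll or the dosing bottle is shoved more than 40 mm (distance of any of label_roll, dosing_bottle from where it was at the start of the episode above 0.04 m).
It also fails if it takes over 54 s, if anything falls off the work surface, if the arm or the gripper's body presses on something with over 40 N, if the wrist force passes 120 N, or if a joint passes its speed limit or range.

### The arm

A 6-joint arm with a two-finger parallel gripper is mounted at the origin on a cart in front of the work surface, level with it; the furniture and walls round the work are solid. World frame = base frame: x ahead of the robot, y to its left, z up, the work surface at z = 0. Lengths are in m, angles in degrees, forces in N, time in s.
With the tool pointing down it reaches from about 0.25 to 0.725 m from the base axis. Payload 9.7 kg.
Tool frame: the origin (TCP) lies on the centre line of the jaws, within the pads' length; the fingertips stand tip_extent ahead of it and the grasp point (between the pads) lies 3 mm ahead of it (tip_extent is the distance from the TCP to the fingertips, in m); z points along the fingers, y is the line along which they close (so a half turn about z gives the same grasp; the last joint's range is limited). The gripper opens to 85 mm and grips with 20 to 120 N. Pads are 22 mm wide; open, the fingers measure 114 mm over their backs; the gripper's body (76 mm by 85 mm) begins 54 mm behind the grasp point. The pads swing forward as they close: fully open they stand 13 mm farther back than shut.
Start: joints at [-73.568, 4.979, 10.078, 95.1, 0, 90], TCP at [0.156, -0.528, 0.253] pointing down, gripper open.
Joint ranges: [-179.16, 179.16], [-48.56, 103.87], [-65.8, 70.77], [-126.05, 130.52], [-82.76, 87.17], [-180, 180]. Speed limits (degrees/s): [127.2, 127.2, 147.25, 180, 180, 180].

### API

Orientations are given as [roll, pitch, yaw] about the fixed x, y, z axes, in that order (R = Rz(yaw) Ry(pitch) Rx(roll)).
In Python, from workcell import * gives the robot as it stands.
- The arm moves only by the tool servo_tool, never from a script. Its argument "rows" is a list of rows, each an object with "offset": the shift along the tool's x, y, z as a fraction of full scale, a list of three; "yaw": the turn about the tool's z as a fraction of full scale; "claw": the closure, from 0 (fully open) to 1 (shut). A call has 1 to 12 rows; each row is the pose to reach, as a shift and turn from the pose commanded when the call began, along the tool's axes at that moment, turning the shorter way round; what a row does not reach only later rows make up. Full scale, the value 1, is 0.1 m for a shift and pi rad for a turn. A row lasts 1/8 s, in which the tool goes at most 62.5 mm and 10.7 degrees, less where a joint would pass 70% of its speed; a pose out of reach is approached as far as the arm can. A call with a number of a shift or a turn outside -1 to 1 is refused whole. A call with a gripper value outside its range is refused whole. The fingers move at their own pace and stop on an object; "squeeze" is the grip in N (left out, the last holds). Time passes only in rows, so rows that repeat a pose let the fingers close. It gives the time, the measured TCP pose, the force, the opening and the grip force at its end, in the units of the state.
- get_obs(): the state, without advancing time (a new reading comes with each control period).
- camera(name): name is "scene" or "top" or "wrist"; returns (picture, depth): 420x560x3 uint8, red, green, blue; 420x560 float32, m along the optical axis (not along the pixel's ray), 0 where there is no reading.
- camera_info(name): a dict with "fx", "fy", "cx", "cy" (pixels), "cam_to_world" (4x4, takes a point from camera to world coordinates); the wrist camera has in their place "hand_eye" (4x4, takes a point from camera to tool coordinates, whose origin is the TCP and whose axes are the flange's). Camera axes: x right, y up, looking along -z (the intrinsics and any distortion apply to the point x, -y, -z); pixel columns grow to the right and rows downward; lengths in m; the calibration is good to about 2 mm. A picture is of the moment at which its call begins: read the wrist's pose just before it. camera_info takes no time and is no camera call.
- job_done(): hands the job in; it is judged then, once.
The state is a dict: "time": time; "q": joint angles; "qd": joint speeds; "joint_efforts": joint torques, N m; "ee_pos": TCP position; "tcp_rot": TCP orientation; "wrist_force": force on the tool from outside, world axes, zero at the start; "torque": the same for the moment, N m; "opening": finger opening in m; "grasp_force": force on a finger pad.
Only numpy, scipy, OpenCV 4.12 (cv2) and the standard library are available. Lean on these libraries where they do the work, as an engineer would, in place of code of your own. Each camera call takes 0.05 s, during which the arm holds its last target. There are 200 camera calls.

## Working session

There is one attempt and no reset: what is moved stays moved. The work goes in short steps, Python scripts to look and compute and a tool call to move; the robot and the scene stay as the last step left them, time stands still between calls to the robot, and variables do not carry over. Pictures are saved under pics/ and viewed, at most 10 in all, crops included, and the job is handed in when it is done.

Besides the shell and the picture viewer there is one more tool, called by a JSON object that holds its "op" and its "data", one argument or row to a line. servo_tool: Moves the arm, as the interface text tells. Its arguments: {"type":"object","properties":{"rows":{"type":"array"},"squeeze":{"type":"number"}},"required":["rows"]}

```bash
mkdir -p pics; ls
python3 - <<'E'
from workcell import *
import cv2,numpy as np
np.set_printoptions(precision=4,suppress=True)
for n in ["scene","top"]:
    p,d=camera(n); np.savez(n+"0.npz",p=p,d=d); cv2.imwrite(f"pics/{n}0.png",p[:,:,::-1]); print(n,camera_info(n))
print(camera_info("wrist")); print(get_obs())
E
```

```text
pics
scene {'fx': 514.1157615735386, 'fy': 514.1157615735386, 'cx': 282.77773565267563, 'cy': 211.41829220418816, 'cam_to_world': array([[-0.7739,  0.4297, -0.4652,  0.0216],
       [-0.6332, -0.538 ,  0.5564,  0.7159],
       [-0.0112,  0.7252,  0.6884,  0.9419],
       [ 0.    ,  0.    ,  0.    ,  1.    ]])}
top {'fx': 481.6466146778319, 'fy': 481.6466146778319, 'cx': 285.3382844695556, 'cy': 208.75110803635425, 'cam_to_world': array([[-0.0263,  0.9986, -0.0464,  0.5563],
       [-0.9996, -0.0265, -0.0038,  0.0036],
       [-0.0051,  0.0463,  0.9989,  1.0635],
       [ 0.    ,  0.    ,  0.    ,  1.    ]])}
{'fx': 344.681972607975, 'fy': 344.681972607975, 'cx': 279.9268982020376, 'cy': 207.5236378183568, 'hand_eye': array([[-0.0003,  0.9572,  0.2896,  0.0736],
       [ 1.    ,  0.0003,  0.    , -0.0006],
       [-0.0001,  0.2896, -0.9572, -0.121 ],
       [ 0.    ,  0.    ,  0.    ,  1.    ]])}
{'time': 0.1, 'q': array([-73.5677,   5.0067,  10.0383,  95.0982,   0.001 ,  90.0022]), 'qd': array([-0.1446, -0.108 ,  0.0368,  0.0168, -0.0168,  0.003 ]), 'joint_efforts': array([  0.0005, -52.1563,  46.5654,   0.0161,  -0.    ,  -0.    ]), 'ee_pos': array([ 0.1555, -0.5274,  0.2527]), 'tcp_rot': array([-179.9334,   -0.001 ,   16.43  ]), 'wrist_force': array([ 0.3327, -0.8019,  0.5948]), 'torque': array([-0.01  , -0.0273, -0.0029]), 'grasp_force': 0.0, 'opening': 0.08556329042883339}
```

View pics/scene0.png

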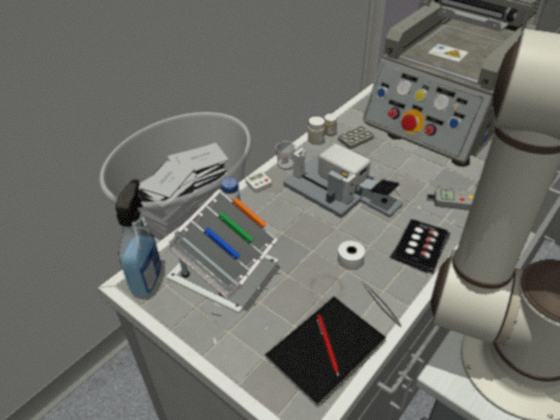

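View pics/top0.png

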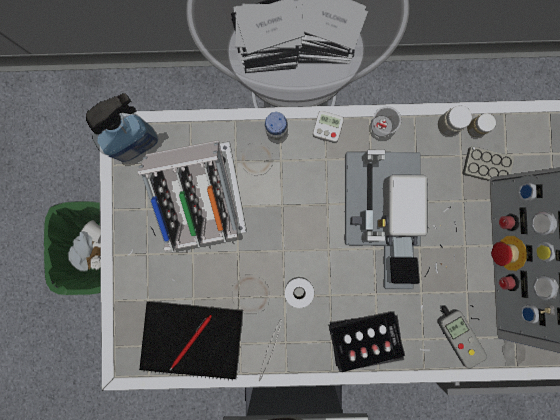

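The top view shows the blue carrier leftmost in the rack, with its bar running (153,198)-(168,240) and its card to image right, which is -y. The coder's guides are at about (375,155) and (378,240), with the head at (407,205) to their right and the pedal pad at (404,270). The label roll is at (299,292) and the bottle at (276,125). The scene view confirms this.

```bash
cat > h.py <<'E'
import numpy as np,cv2
from workcell import *
np.set_printoptions(precision=4,suppress=True)
def cloud(p,d,ci,T=None):
    v,u=np.mgrid[:d.shape[0],:d.shape[1]]
    P=np.stack([(u-ci['cx'])/ci['fx']*d,-(v-ci['cy'])/ci['fy']*d,-d,np.ones_like(d)],-1)
    W=P@(ci['cam_to_world'] if T is None else T).T
    W[d==0]=np.nan
    return W[...,:3]
def mask(p,c):
    h=cv2.cvtColor(p,cv2.COLOR_RGB2HSV)
    lo,hi={'blue':(108,125),'green':(50,85),'orange':(5,18)}[c]
    return (h[...,0]>=lo)&(h[...,0]<=hi)&(h[...,1]>150)&(h[...,2]>60)
def tooltoworld():
    from scipy.spatial.transform import Rotation as R
    o=get_obs();T=np.eye(4);T[:3,:3]=R.from_euler('xyz',o['tcp_rot'],degrees=True).as_matrix();T[:3,3]=o['ee_pos'];return T
E
python3 - <<'E'
from h import *
for n in ["scene","top"]:
    z=np.load(n+"0.npz");p,d=z['p'],z['d'];W=cloud(p,d,camera_info(n))
    for c in ['blue','green','orange']:
        m=(mask(p,c)).astype(np.uint8)
        k,l,s,ce=cv2.connectedComponentsWithStats(m)
        for i in np.argsort(-s[1:,4])[:3]+1:
            if s[i,4]<60: continue
            Q=W[l==i];Q=Q[~np.isnan(Q).any(1)]
            if len(Q)<20: continue
            med=np.median(Q,0);Q=Q[np.linalg.norm(Q-med,axis=1)<.06]
            e=np.linalg.svd(Q-Q.mean(0),full_matrices=False)[2][0];t=(Q-Q.mean(0))@e
            print(n,c,s[i],ce[i],'mean',Q.mean(0),'dir',e,'mid',Q.mean(0)+e*(np.percentile(t,1)+np.percentile(t,99))/2,np.ptp(t), 'tiltdeg',np.degrees(np.arcsin(e[2])),'yaw',np.degrees(np.arctan(e[1]/e[0])))
    if n=="top":
        # coder height map samples
        sub=W[140:300:6,345:432:5]
        for r in sub: print('%.3f'%np.nanmedian(r[:,0]),' '.join('%4d'%(1000*a) if a==a else '  --' for a in r[:,2]))
        print(sub[10,:,1])
# crop enlarge
p=np.load("top0.npz")['p'];q=np.load("scene0.npz")['p']
a=cv2.resize(p[135:300,335:435],None,fx=3.5,fy=3.5,interpolation=3);b=cv2.resize(q[130:230,270:410],None,fx=3,fy=3,interpolation=3)
H=np.zeros((600,790,3),np.uint8);H[:a.shape[0],:a.shape[1]]=a;H[:b.shape[0],360:360+b.shape[1]]=b
cv2.imwrite("pics/coder.png",H[:,:,::-1])
E
```

```text
scene blue [205 228  34  31 245] [221.5673 243.0367] mean [0.5814 0.2436 0.1705] dir [-0.8553 -0.1372 -0.4996] mid [0.5817 0.2437 0.1706] 0.08707561365768063 tiltdeg -29.97157096206045 yaw 9.110083305626782
scene green [220 213  32  29 201] [235.5572 227.3483] mean [0.5898 0.1928 0.1708] dir [-0.854  -0.1401 -0.5011] mid [0.5901 0.1928 0.171 ] 0.0837938331538424 tiltdeg -30.073278064639197 yaw 9.315182560839638
scene orange [233 198  32  30 239] [248.2845 212.4644] mean [0.5993 0.1418 0.1702] dir [-0.8543 -0.14   -0.5005] mid [0.5995 0.1418 0.1703] 0.08652221780944822 tiltdeg -30.033341611209323 yaw 9.304177404209415
top blue [151 197  18  44 212] [159.3962 218.4009] mean [0.5856 0.2403 0.1739] dir [-0.8588 -0.1441 -0.4916] mid [0.5837 0.24   0.1728] 0.08921689694488427 tiltdeg -29.44358055036241 yaw 9.522368770545944
top orange [208 186  15  45 219] [214.5297 207.8813] mean [0.6024 0.1379 0.1738] dir [-0.8612 -0.1398 -0.4887] mid [0.6003 0.1376 0.1726] 0.08814540656857306 tiltdeg -29.25278868025032 yaw 9.217526874272783
0.753   -3    0   -1    0   -2    0    0   -1   -1    0   -1   
[... 1975 characters left out ...]
  0   -2   -1    0    0    9   54   62   66   60   61   58   -3   -4    0
0.462    0    2    0    0   -2    2   -3   -2    7   11   65   67   68   64   68   -4    0    1
0.449    1    0   -2   -1    2    1   -4   -2   10    7   68   69   68   68   66   -1    0   -6
0.435    0   -4   -4    0    0    0   -2    0   11   10   11    8   12    7    2   -2   -3   -4
0.422    2   -1   -1   -2    1    1    0   -2    1   -2    2    0    0    0    0   -3    0   -4
0.409   -1   -1    3   -2   -1    0   -3    0    0    0   -1    0    0    0    0   -4    0   -1
[-0.1234 -0.1338 -0.144  -0.1552 -0.1666 -0.1768 -0.1873 -0.1985 -0.2024
 -0.2053 -0.215  -0.2246 -0.2356 -0.2446 -0.2542 -0.2657 -0.2749 -0.3129]
```

View pics/coder.png

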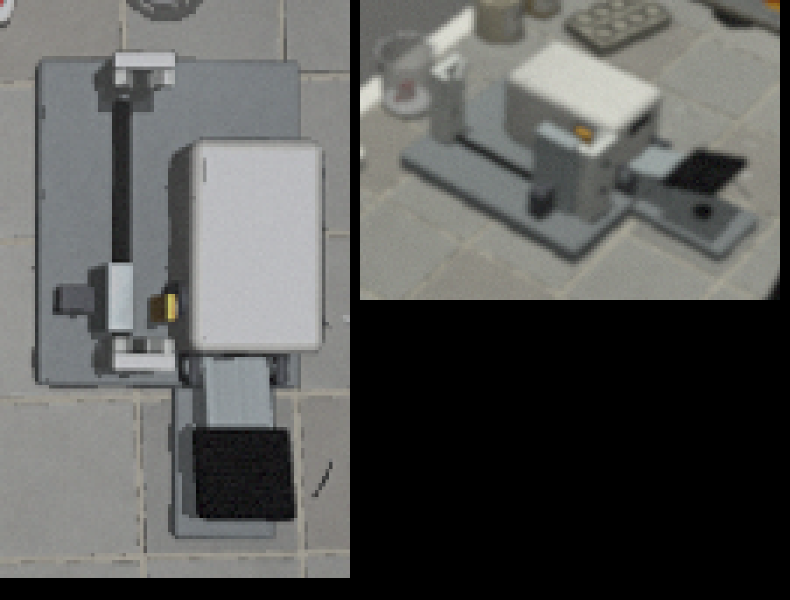

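Run:
```python
from h import *
for n in ["top","scene"]:
    z=np.load(n+"0.npz");p,d=z['p'],z['d'];W=cloud(p,d,camera_info(n))
    X,Y,Z=W[...,0],W[...,1],W[...,2]
    g=p.astype(int);h=cv2.cvtColor(p,cv2.COLOR_RGB2HSV)
    for nm,m in [('far guide',(Z>.085)&(Z<.108)&(X>.69)&(X<.75)&(Y<-.14)&(Y>-.22)),
      ('near guide',(Z>.085)&(Z<.108)&(X>.52)&(X<.553)&(Y<-.14)&(Y>-.2)),
      ('head',(Z>.08)&(Z<.1)&(X>.55)&(X<.69)&(Y<-.20)&(Y>-.3)),
      ('strip',(Z>.008)&(Z<.03)&(X>.59)&(X<.70)&(Y<-.15)&(Y>-.2)&(h[...,2]<70)),
      ('pad',(Z>.045)&(Z<.08)&(X>.42)&(X<.515)&(Y<-.19)&(Y>-.3)&(h[...,2]<50))]:
        Q=W[m]
        if len(Q)<5: print(n,nm,len(Q));continue
        v,u=np.where(m)
        r=cv2.minAreaRect((Q[:,:2]*1000).astype(np.float32))
        print(n,nm,len(Q),'px',u.min(),u.max(),v.min(),v.max(),'med',np.median(Q,0),'lo',np.percentile(Q,4,0),'hi',np.percentile(Q,96,0),r)
p=np.load("top0.npz")['p']
for r0,r1 in [(148,165),(230,245)]:
    print(r0); print(p[r0:r1,362:390].mean(2).astype(int))
```

```text
top far guide 148 px 367 384 150 159 med [ 0.7078 -0.1787  0.0964] lo [ 0.6982 -0.1944  0.0871] hi [ 0.7152 -0.1621  0.0995] ((706.5297241210938, -177.7415313720703), (34.71276092529297, 17.98160171508789), 88.45525360107422)
top near guide 155 px 366 384 231 240 med [ 0.5415 -0.1728  0.0966] lo [ 0.5336 -0.1881  0.0875] hi [ 0.5515 -0.155   0.1003] ((542.7647705078125, -171.88031005859375), (35.808807373046875, 18.058757781982422), 88.50101470947266)
top head 2203 px 388 427 174 231 med [ 0.6067 -0.2395  0.091 ] lo [ 0.5546 -0.2766  0.085 ] hi [ 0.6598 -0.2048  0.0943] ((607.7709350585938, -241.89773559570312), (80.13765716552734, 116.71908569335938), 87.65769958496094)
top strip 238 px 360 375 163 213 med [ 0.6497 -0.1755  0.0179] lo [ 0.6017 -0.1815  0.0144] hi [ 0.6976 -0.1701  0.0223] ((644.47607421875, -172.10244750976562), (24.118885040283203, 110.80880737304688), 82.63172149658203)
top pad 699 px 390 418 257 283 med [ 0.4696 -0.2338  0.0646] lo [ 0.4464 -0.26    0.056 ] hi [ 0.4933 -0.2079  0.0719] ((469.5189514160156, -234.60462951660156), (56.449710845947266, 53.11857604980
[... 4199 characters left out ...]
 57  59  62  60  71 132 200 193 195 195 196 196 192 195 192 195 191 191
  192 192 190 193 185  82  38  71 126  62]
 [ 70  70  65  69  65  93 148 144 139 141 142 144 145 146 144 148 153 160
  161 172 172 176 166 109  35  64 118  67]
 [ 71  79  73  76  69  69  85  87  75  78  75  75  89  80  81  87  94 128
  132 135 133 135 132 120  28  54  98  68]
 [111  82 116 120 116 116 113  66  68  72 117 113 119 116 115 114 114 127
  124 123 124 123 125 119  31  35  48  70]
 [128 120 128 124 126 128 123 117 120 122 129 128 126 125 124 125 127 127
  127 125 124 130 126 123  40  25  34  69]
 [108 107 105 105 107 105 106 108 113 109 113 104 107 104 104 107 111 108
  109 108 109 110 111 107  95  48  31  53]]
```

The crop shows the C-guides: the far one at y -0.178 and the near one at y -0.172, with the dark strip between them. That puts the coder bed at about (0.6245, -0.1748) with yaw about -2°. The rack yaw is about 9.3°. I'll move above the blue bar.

{"op": "servo_tool", "data": {
  "rows": [
    {"offset": [0.5, -0.5, -0.3], "yaw": 0, "claw": 0.3},
    {"offset": [1, -1, -0.7], "yaw": 0, "claw": 0.6},
    {"offset": [1, -1, -0.7], "yaw": 0, "claw": 0.6}
  ],
  "squeeze": 20
}}

```text
time: 0.48
ee_pos: [0.224, -0.4015, 0.3249]
tcp_rot: [179.9, -0.0, 16.5]
wrist_force: [0.3, -0.5, -0.6]
opening: 0.0345
grasp_force: 0.0
```

```bash
python3 -c "
import workcell as w; print([ (k,getattr(w,k)) for k in dir(w) if 'tip' in k.lower() or k.isupper()])"
```

```text
[('tip_extent', 0.022)]
```

{"op": "servo_tool", "data": {
  "rows": [
    {"offset": [0.5, -0.5, 0], "yaw": 0, "claw": 0.6},
    {"offset": [1, -1, 0], "yaw": 0, "claw": 0.6},
    {"offset": [1, -1, 0], "yaw": 0, "claw": 0.6}
  ]
}}

```text
time: 0.85
ee_pos: [0.2918, -0.2766, 0.3235]
tcp_rot: [180.0, -0.0, 16.6]
wrist_force: [0.0, -1.6, 0.4]
opening: 0.034
grasp_force: 0.0
```

{"op": "servo_tool", "data": {
  "rows": [
    {"offset": [0.5, -0.5, 0], "yaw": 0, "claw": 0.6},
    {"offset": [1, -1, 0], "yaw": 0, "claw": 0.6},
    {"offset": [1, -1, 0], "yaw": 0, "claw": 0.6}
  ]
}}

```text
time: 1.23
ee_pos: [0.3594, -0.1522, 0.3231]
tcp_rot: [-180.0, -0.0, 16.7]
wrist_force: [-0.6, -0.5, 0.6]
opening: 0.034
grasp_force: 0.0
```

{"op": "servo_tool", "data": {
  "rows": [
    {"offset": [0.5, -0.5, 0], "yaw": 0, "claw": 0.6},
    {"offset": [1, -1, 0], "yaw": 0, "claw": 0.6},
    {"offset": [1, -1, 0], "yaw": 0, "claw": 0.6}
  ]
}}

```text
time: 1.6
ee_pos: [0.4269, -0.028, 0.3226]
tcp_rot: [-180.0, 0.1, 16.7]
wrist_force: [0.8, -0.1, -0.0]
opening: 0.0342
grasp_force: 0.0
```

{"op": "servo_tool", "data": {
  "rows": [
    {"offset": [0.5, -0.5, 0], "yaw": 0, "claw": 0.6},
    {"offset": [1, -1, 0], "yaw": 0, "claw": 0.6},
    {"offset": [1, -1, 0], "yaw": 0, "claw": 0.6}
  ]
}}

```text
time: 1.98
ee_pos: [0.4945, 0.0955, 0.3222]
tcp_rot: [-180.0, 0.1, 16.6]
wrist_force: [-0.2, 0.2, -0.2]
opening: 0.034
grasp_force: 0.0
```

{"op": "servo_tool", "data": {
  "rows": [
    {"offset": [0.5, -0.5, 0], "yaw": 0, "claw": 0.6},
    {"offset": [1, -1, 0], "yaw": -0.04, "claw": 0.6},
    {"offset": [1, -1, 0], "yaw": -0.04, "claw": 0.6},
    {"offset": [1, -1, 0], "yaw": -0.04, "claw": 0.6}
  ]
}}

```text
time: 2.48
ee_pos: [0.5617, 0.2175, 0.3224]
tcp_rot: [180.0, 0.1, 23.7]
wrist_force: [0.2, 0.6, 0.2]
opening: 0.0344
grasp_force: 0.0
```

{"op": "servo_tool", "data": {
  "rows": [
    {"offset": [0.25, -0.13, 0], "yaw": 0.05, "claw": 0.6},
    {"offset": [0.25, -0.13, 0], "yaw": 0.08, "claw": 0.6},
    {"offset": [0.25, -0.13, 0], "yaw": 0.08, "claw": 0.6}
  ]
}}

```text
time: 2.85
ee_pos: [0.5963, 0.1739, 0.3239]
tcp_rot: [-177.3, 0.1, 15.2]
wrist_force: [-1.1, 0.1, -0.0]
opening: 0.0341
grasp_force: 0.0
```

Run:
```python
from h import *
ci=camera_info("wrist");T=tooltoworld();p,d=camera("wrist");W=cloud(p,d,ci,T@ci['hand_eye'])
np.savez("w1.npz",p=p,d=d,T=T);cv2.imwrite("pics/w1.png",p[:,:,::-1]);print(get_obs()['ee_pos'],get_obs()['tcp_rot'])
for c in ['blue','green','orange']:
    m=mask(p,c).astype(np.uint8);k,l,s,ce=cv2.connectedComponentsWithStats(m)
    if k<2: continue
    i=np.argmax(s[1:,4])+1;Q=W[l==i];Q=Q[~np.isnan(Q).any(1)]
    e=np.linalg.svd(Q-Q.mean(0),full_matrices=False)[2][0];t=(Q-Q.mean(0))@e
    print(c,s[i],Q.mean(0),e,'mid',Q.mean(0)+e*(np.percentile(t,1)+np.percentile(t,99))/2,np.ptp(t),np.degrees(np.arctan(e[1]/e[0])))
```

```text
[0.5961 0.1749 0.324 ] [-177.3372    0.109    15.3207]
blue [ 195  136   21   90 1023] [0.5925 0.2423 0.1776] [-0.8789 -0.148  -0.4535] mid [0.584  0.2408 0.1733] 0.08876010393340747 9.559220264251827
green [263 144  16  88 832] [0.6017 0.1919 0.1783] [-0.8809 -0.1486 -0.4494] mid [0.5923 0.1903 0.1735] 0.08858791909043764 9.575463946637475
orange [ 318  151   30   88 1165] [0.6089 0.1416 0.1769] [-0.8752 -0.1453 -0.4615] mid [0.601  0.1403 0.1727] 0.08927720680354514 9.424027419408342
```

View pics/w1.png

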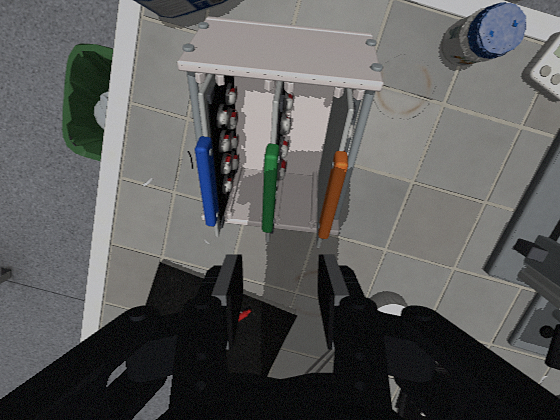

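The wrist view shows the rack, with the blue bar at (205,180), green at (270,188) and orange at (335,195). Pockets sit on the image-right side of the plates, well below the bars. At this height the target was out of reach, so I'll go lower.

{"op": "servo_tool", "data": {
  "rows": [
    {"offset": [0, 0, 0.4], "yaw": 0, "claw": 0.6},
    {"offset": [0, 0, 0.8], "yaw": 0, "claw": 0.6},
    {"offset": [0, 0, 0.8], "yaw": 0, "claw": 0.6},
    {"offset": [0, 0, 0.8], "yaw": 0, "claw": 0.6}
  ]
}}

```text
time: 3.4
ee_pos: [0.5955, 0.1794, 0.2457]
tcp_rot: [-177.3, 0.0, 15.7]
wrist_force: [-0.4, -0.1, 0.6]
opening: 0.034
grasp_force: 0.0
```

Run:
```python
from h import *
o=get_obs();print(o['ee_pos'],o['tcp_rot'],o['q'],np.hypot(*o['ee_pos'][:2]))
```

```text
[0.5955 0.1794 0.2457] [-177.2516    0.0084   15.6685] [ 15.6014  15.0616  20.7196  95.6695   2.7483 179.9328] 0.6219254216292738
```

q6 hit its range limit, because q6 = q1 + 180 − yaw. I'll take the equivalent half-turned grasp.

{"op": "servo_tool", "data": {
  "rows": [
    {"offset": [0, 0, 0], "yaw": -0.25, "claw": 0.6},
    {"offset": [0, 0, 0], "yaw": -0.5, "claw": 0.6},
    {"offset": [0, 0, 0], "yaw": -0.5, "claw": 0.6},
    {"offset": [0, 0, 0], "yaw": -0.5, "claw": 0.6},
    {"offset": [0, 0, 0], "yaw": -0.5, "claw": 0.6},
    {"offset": [0, 0, 0], "yaw": -0.5, "claw": 0.6},
    {"offset": [0, 0, 0], "yaw": -0.5, "claw": 0.6},
    {"offset": [0, 0, 0], "yaw": -0.5, "claw": 0.6},
    {"offset": [0, 0, 0], "yaw": -0.5, "claw": 0.6},
    {"offset": [0, 0, 0], "yaw": -0.5, "claw": 0.6}
  ]
}}

```text
time: 4.65
ee_pos: [0.5961, 0.1794, 0.2458]
tcp_rot: [180.0, -2.7, 105.6]
wrist_force: [0.7, 0.1, 0.3]
opening: 0.0341
grasp_force: 0.0
```

Run:
```python
from h import *
o=get_obs();print(o['ee_pos'],o['tcp_rot'],o['q'],np.hypot(*o['ee_pos'][:2]))
```

```text
[0.5961 0.1794 0.2458] [179.9589  -2.7497 105.621 ] [15.592  15.0957 20.7667 95.6312  2.7498 89.9729] 0.6225118925362049
```

The clamped wrist left a 2.75° lateral tilt. I'll undo it by using the opposite q6 limit.

{"op": "servo_tool", "data": {
  "rows": [
    {"offset": [0, 0, 0], "yaw": -0.06, "claw": 0.6},
    {"offset": [0, 0, 0], "yaw": -0.8, "claw": 0.6},
    {"offset": [0, 0, 0], "yaw": -0.8, "claw": 0.6},
    {"offset": [0, 0, 0], "yaw": -0.8, "claw": 0.6},
    {"offset": [0, 0, 0], "yaw": -0.8, "claw": 0.6},
    {"offset": [0, 0, 0], "yaw": -0.8, "claw": 0.6},
    {"offset": [0, 0, 0], "yaw": -0.8, "claw": 0.6},
    {"offset": [0, 0, 0], "yaw": -0.8, "claw": 0.6},
    {"offset": [0, 0, 0], "yaw": -0.8, "claw": 0.6},
    {"offset": [0, 0, 0], "yaw": -0.8, "claw": 0.6},
    {"offset": [0, 0, 0], "yaw": -0.8, "claw": 0.6},
    {"offset": [0, 0, 0], "yaw": -0.8, "claw": 0.6}
  ]
}}

```text
time: 6.15
ee_pos: [0.5959, 0.1794, 0.2449]
tcp_rot: [177.9, 1.7, -125.2]
wrist_force: [0.6, -0.4, 0.0]
opening: 0.0344
grasp_force: 0.0
```

{"op": "servo_tool", "data": {
  "rows": [
    {"offset": [0, 0, 0], "yaw": -0.06, "claw": 0.6},
    {"offset": [0, 0, 0], "yaw": -0.75, "claw": 0.6},
    {"offset": [0, 0, 0], "yaw": -0.75, "claw": 0.6},
    {"offset": [0, 0, 0], "yaw": -0.75, "claw": 0.6},
    {"offset": [0, 0, 0], "yaw": -0.75, "claw": 0.6},
    {"offset": [0, 0, 0], "yaw": -0.75, "claw": 0.6},
    {"offset": [0, 0, 0], "yaw": -0.75, "claw": 0.6},
    {"offset": [0, 0, 0], "yaw": -0.75, "claw": 0.6},
    {"offset": [0, 0, 0], "yaw": -0.75, "claw": 0.6},
    {"offset": [0, 0, 0], "yaw": -0.75, "claw": 0.6},
    {"offset": [0, 0, 0], "yaw": -0.75, "claw": 0.6},
    {"offset": [0, 0, 0], "yaw": -0.75, "claw": 0.6}
  ]
}}

```text
time: 7.65
ee_pos: [0.5959, 0.1794, 0.2449]
tcp_rot: [-177.3, 0.6, 3.7]
wrist_force: [0.2, 0.1, 0.3]
opening: 0.0343
grasp_force: 0.0
```

Run:
```python
from h import *
o=get_obs();print(o['ee_pos'],o['tcp_rot'],o['q'],np.hypot(*o['ee_pos'][:2]))
```

```text
[0.5959 0.1794 0.2449] [-177.3152    0.601     3.7254] [  15.5912   15.1164   20.6914   95.6107    2.751  -168.121 ] 0.6222671841336781
```

{"op": "servo_tool", "data": {
  "rows": [
    {"offset": [0, 0, 0], "yaw": -0.14, "claw": 0.6},
    {"offset": [0, 0, 0], "yaw": -0.14, "claw": 0.6},
    {"offset": [0, 0, 0], "yaw": -0.14, "claw": 0.6},
    {"offset": [0, 0, 0], "yaw": -0.14, "claw": 0.6}
  ]
}}

```text
time: 8.15
ee_pos: [0.5708, 0.239, 0.2444]
tcp_rot: [-179.9, -0.4, 22.5]
wrist_force: [0.1, -0.7, -0.6]
opening: 0.0341
grasp_force: 0.0
```

Run:
```python
from h import *
o=get_obs();print(o['ee_pos'],o['tcp_rot'],o['q'],np.hypot(*o['ee_pos'][:2]))
```

```text
[0.5708 0.239  0.2444] [-179.902    -0.4184   22.5474] [  22.6806   14.1447   19.4968   94.9334    0.0971 -179.8668] 0.6188080411658473
```

{"op": "servo_tool", "data": {
  "rows": [
    {"offset": [0, 0, 0], "yaw": 0.06, "claw": 0.6},
    {"offset": [0, 0, 0], "yaw": 0.6, "claw": 0.6},
    {"offset": [0, 0, 0], "yaw": 0.6, "claw": 0.6},
    {"offset": [0, 0, 0], "yaw": 0.6, "claw": 0.6},
    {"offset": [0, 0, 0], "yaw": 0.6, "claw": 0.6},
    {"offset": [0, 0, 0], "yaw": 0.6, "claw": 0.6},
    {"offset": [0, 0, 0], "yaw": 0.6, "claw": 0.6},
    {"offset": [0, 0, 0], "yaw": 0.6, "claw": 0.6},
    {"offset": [0, 0, 0], "yaw": 0.6, "claw": 0.6},
    {"offset": [0, 0, 0], "yaw": 0.6, "claw": 0.6},
    {"offset": [0, 0, 0], "yaw": 0.6, "claw": 0.6},
    {"offset": [0, 0, 0], "yaw": 0.6, "claw": 0.6}
  ]
}}

```text
time: 9.65
ee_pos: [0.5714, 0.2373, 0.2436]
tcp_rot: [-179.7, 0.2, -85.3]
wrist_force: [-0.4, 0.1, -0.0]
opening: 0.0342
grasp_force: 0.0
```

{"op": "servo_tool", "data": {
  "rows": [
    {"offset": [0, 0, 0], "yaw": 0.06, "claw": 0.6},
    {"offset": [0, 0, 0], "yaw": 0.473, "claw": 0.6},
    {"offset": [0, 0, 0], "yaw": 0.473, "claw": 0.6},
    {"offset": [0, 0, 0], "yaw": 0.473, "claw": 0.6},
    {"offset": [0, 0, 0], "yaw": 0.473, "claw": 0.6},
    {"offset": [0, 0, 0], "yaw": 0.473, "claw": 0.6},
    {"offset": [0, 0, 0], "yaw": 0.473, "claw": 0.6},
    {"offset": [0, 0, 0], "yaw": 0.473, "claw": 0.6},
    {"offset": [0, 0, 0], "yaw": 0.473, "claw": 0.6},
    {"offset": [0, 0, 0], "yaw": 0.473, "claw": 0.6}
  ]
}}

```text
time: 10.9
ee_pos: [0.5712, 0.2377, 0.2434]
tcp_rot: [179.8, 0.3, -170.4]
wrist_force: [0.3, -0.0, -0.4]
opening: 0.0339
grasp_force: 0.0
```

```bash
cat >> h.py <<'E'
def rel(p):
    "offset fractions to bring the TCP to world point p"
    T=tooltoworld();return (T[:3,:3].T@(np.array(p)-T[:3,3]))/0.1
def st():
    o=get_obs();print(o['time'],o['ee_pos'],o['tcp_rot'],o['q'],o['wrist_force'],o['opening'],o['grasp_force'])
E
python3 - <<'E'
from h import *
st();print(rel([.6038,.2436,.24]),rel([.6038,.2436,.19]))
E
```

```text
10.9 [0.5712 0.2377 0.2434] [ 179.8253    0.313  -170.356 ] [22.5544 14.1833 19.4325 94.9051  0.1003 12.9102] [ 0.324  -0.0385 -0.3737] 0.033934055690700404 0.0
[-0.331   0.0031  0.036 ] [-0.3282  0.0016  0.5359]
```

{"op": "servo_tool", "data": {
  "rows": [
    {"offset": [-0.33, 0, 0], "yaw": 0, "claw": 0.6},
    {"offset": [-0.33, 0, 0], "yaw": 0, "claw": 0.6},
    {"offset": [-0.33, 0, 0], "yaw": 0, "claw": 0.6}
  ]
}}

```text
time: 11.28
ee_pos: [0.6034, 0.2431, 0.2434]
tcp_rot: [179.8, 0.3, -170.5]
wrist_force: [0.2, 0.6, -0.1]
opening: 0.034
grasp_force: 0.0
```

Run:
```python
from h import *
ci=camera_info("wrist");T=tooltoworld();p,d=camera("wrist");W=cloud(p,d,ci,T@ci['hand_eye'])
np.savez("w2.npz",p=p,d=d,T=T);cv2.imwrite("pics/w2.png",p[:,:,::-1]);st()
for c in ['blue','green']:
    m=mask(p,c).astype(np.uint8);k,l,s,ce=cv2.connectedComponentsWithStats(m)
    if k<2: continue
    i=np.argmax(s[1:,4])+1;Q=W[l==i];Q=Q[~np.isnan(Q).any(1)]
    e=np.linalg.svd(Q-Q.mean(0),full_matrices=False)[2][0];t=(Q-Q.mean(0))@e
    print(c,s[i],Q.mean(0),e,'mid',Q.mean(0)+e*(np.percentile(t,1)+np.percentile(t,99))/2,np.ptp(t),np.degrees(np.arctan(e[1]/e[0])))
print(rel([.6038,.2436,.19]))
```

```text
11.325 [0.6033 0.2431 0.2437] [ 179.8255    0.3003 -170.5466] [21.9083 18.9624 25.3619 96.0686  0.1057 12.4548] [ 0.53    0.2062 -0.8208] 0.03395393641188775 0.0
blue [ 274  127   17  151 2414] [0.5838 0.2417 0.1743] [0.8551 0.1419 0.4987] mid [0.582  0.2414 0.1732] 0.08937341576695289 9.425367869504749
green [ 181  127   23  151 2032] [0.592  0.191  0.1741] [0.8555 0.143  0.4976] mid [0.5904 0.1907 0.1732] 0.08920542402838406 9.488795080476677
[-0.0033  0.0021  0.5371]
```

View pics/w2.png

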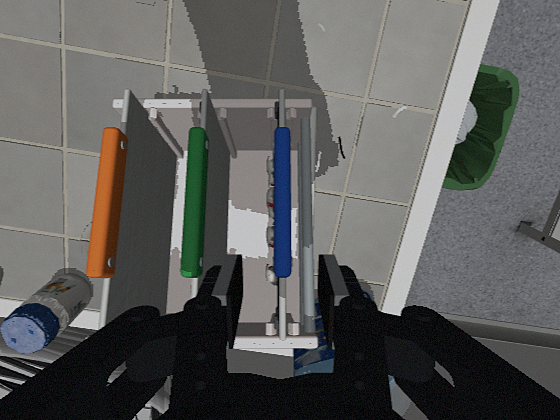

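The wrist view shows the blue bar at column 283, centred between the fingers at columns 235 and 328, so I'll descend and grip.

{"op": "servo_tool", "data": {
  "rows": [
    {"offset": [0, 0, 0.3], "yaw": 0, "claw": 0.6},
    {"offset": [0, 0, 0.45], "yaw": 0, "claw": 0.6},
    {"offset": [0, 0, 0.535], "yaw": 0, "claw": 0.6},
    {"offset": [0, 0, 0.535], "yaw": 0, "claw": 0.7},
    {"offset": [0, 0, 0.535], "yaw": 0, "claw": 0.95},
    {"offset": [0, 0, 0.535], "yaw": 0, "claw": 1},
    {"offset": [0, 0, 0.535], "yaw": 0, "claw": 1}
  ],
  "squeeze": 40
}}

```text
time: 12.2
ee_pos: [0.6041, 0.2436, 0.1911]
tcp_rot: [179.8, 0.4, -170.6]
wrist_force: [-1.6, -0.8, 5.9]
opening: 0.0089
grasp_force: 41.1
```

Run:
```python
from h import *
st();o=get_obs();z=np.array([-.4933,-.0817,.866]);print(rel(o['ee_pos']+.06*z),rel(o['ee_pos']+.11*z))
```

```text
12.2 [0.6041 0.2436 0.1911] [ 179.8029    0.3853 -170.627 ] [21.9119 17.9997 18.3066 89.888   0.1087 12.5386] [-1.5786 -0.7684  5.8985] 0.008872619680058792 41.13847553730011
[ 0.2965  0.0016 -0.5216] [ 0.5436  0.003  -0.9563]
```

{"op": "servo_tool", "data": {
  "rows": [
    {"offset": [0.05, 0, -0.09], "yaw": 0, "claw": 1},
    {"offset": [0.1, 0, -0.175], "yaw": 0, "claw": 1},
    {"offset": [0.15, 0, -0.262], "yaw": 0, "claw": 1},
    {"offset": [0.2, 0, -0.35], "yaw": 0, "claw": 1}
  ]
}}

```text
time: 12.7
ee_pos: [0.5837, 0.24, 0.2257]
tcp_rot: [179.8, 0.3, -170.6]
wrist_force: [2.0, 0.3, -2.5]
opening: 0.0087
grasp_force: 40.2
```

{"op": "servo_tool", "data": {
  "rows": [
    {"offset": [0.1, 0, -0.175], "yaw": 0, "claw": 1},
    {"offset": [0.2, 0, -0.35], "yaw": 0, "claw": 1},
    {"offset": [0.3, 0, -0.525], "yaw": 0, "claw": 1},
    {"offset": [0.4, 0, -0.7], "yaw": 0, "claw": 1},
    {"offset": [0.45, 0, -0.8], "yaw": 0, "claw": 1}
  ]
}}

```text
time: 13.32
ee_pos: [0.5386, 0.2324, 0.3064]
tcp_rot: [179.8, 0.4, -170.6]
wrist_force: [0.1, 0.9, -1.5]
opening: 0.0092
grasp_force: 40.1
```

Run:
```python
from h import *
st()
for n in ['top','scene']:
    p,d=camera(n);cv2.imwrite(f"pics/{n}2.png",p[:,:,::-1])
    W=cloud(p,d,camera_info(n))
    for c in ['blue','green','orange']:
        m=mask(p,c).astype(np.uint8);k,l,s,ce=cv2.connectedComponentsWithStats(m)
        if k<2: continue
        for i in np.argsort(-s[1:,4])[:2]+1:
            if s[i,4]<40: continue
            Q=W[l==i];Q=Q[~np.isnan(Q).any(1)]
            e=np.linalg.svd(Q-Q.mean(0),full_matrices=False)[2][0]
            print(n,c,s[i],Q.mean(0),e,'tilt',np.degrees(np.arcsin(abs(e[2]))))
    if n=='scene': cv2.imwrite("pics/s2c.png",cv2.resize(p[100:320,120:420],None,fx=2,fy=2)[:,:,::-1])
```

```text
13.325 [0.5386 0.2324 0.3064] [ 179.8036    0.3772 -170.622 ] [ 23.2905  11.4465  23.3091 101.4493   0.0999  13.9122] [ 0.0783  0.9371 -1.5395] 0.009198946469662104 40.146573185920715
top blue [146 254  13  28 153] [0.5026 0.2249 0.279 ] [-0.8605 -0.1158 -0.4961] tilt 29.74161252809437
top blue [521 186  10  12  46] [ 0.6154 -0.4268  0.1957] [-0.156  -0.3024  0.9403] tilt 70.10562221908654
top orange [208 186  15  45 220] [0.6023 0.1379 0.1737] [-0.8607 -0.1408 -0.4893] tilt 29.295134943251014
scene blue [240 204  24  26 177] [0.5051 0.231  0.2796] [-0.8591 -0.1024 -0.5014] tilt 30.09414447521021
```

View pics/s2c.png

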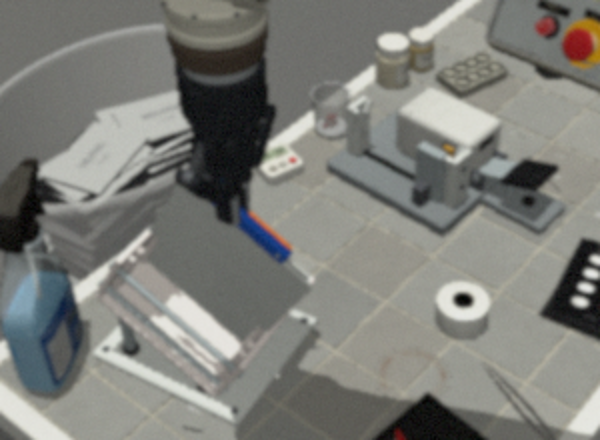

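The scene view shows the blue carrier held clear above the rack, still tilted 30°, with the neighbours in place. Since the tool can't pitch, I'll level the carrier by rolling its lower corner on the free worktop between the rack and the coder.

{"op": "servo_tool", "data": {
  "rows": [
    {"offset": [0, 0, -0.2], "yaw": 0, "claw": 1},
    {"offset": [0.05, -0.2, -0.3], "yaw": 0, "claw": 1},
    {"offset": [0.1, -0.6, -0.3], "yaw": 0, "claw": 1},
    {"offset": [0.163, -0.987, -0.3], "yaw": 0, "claw": 1}
  ]
}}

```text
time: 13.92
ee_pos: [0.5391, 0.1305, 0.3337]
tcp_rot: [179.8, 0.3, -170.6]
wrist_force: [-0.2, -0.5, -1.9]
opening: 0.0087
grasp_force: 40.1
```

{"op": "servo_tool", "data": {
  "rows": [
    {"offset": [0.08, -0.5, 0], "yaw": 0, "claw": 1},
    {"offset": [0.163, -0.987, 0], "yaw": 0, "claw": 1},
    {"offset": [0.163, -0.987, 0], "yaw": 0.0634, "claw": 1},
    {"offset": [0.163, -0.987, 0], "yaw": 0.0634, "claw": 1}
  ]
}}

```text
time: 14.42
ee_pos: [0.5389, 0.0309, 0.3335]
tcp_rot: [179.8, 0.2, 177.9]
wrist_force: [0.2, 0.6, -3.3]
opening: 0.0091
grasp_force: 40.1
```

Run:
```python
from h import *
st();print(rel([.495,-.02,.25]),rel([.495,-.02,.175]))
z=np.load("top0.npz");W=cloud(z['p'],z['d'],camera_info("top"))
X,Y,Z=W[...,0],W[...,1],W[...,2]
# obstacles on table in the corridor
m=(Z>.02)&(Y>-.12)&(Y<.1)&(X>.3)&(X<.78)
k,l,s,c=cv2.connectedComponentsWithStats(m.astype(np.uint8))
for i in range(1,k):
    if s[i,4]>40: Q=W[l==i];print(s[i],Q.min(0),Q.max(0))
```

```text
14.425 [0.5389 0.0309 0.3335] [179.7755   0.2321 177.877 ] [  3.185    6.0332  20.3213 104.0363   0.2021   5.308 ] [ 0.24    0.5875 -3.3277] 0.009078750942770159 40.13497710227966
[ 0.4232 -0.5283  0.8312] [ 0.4263 -0.5313  1.5812]
[265 122  23  18 323] [ 0.7562 -0.0006  0.0206] [0.78   0.046  0.0878]
[285 278  29  30 628] [ 0.3945 -0.0466  0.0204] [0.4562 0.0132 0.0403]
```

{"op": "servo_tool", "data": {
  "rows": [
    {"offset": [-0.04, -0.3, 0.4], "yaw": 0, "claw": 1},
    {"offset": [-0.083, -0.608, 0.8], "yaw": 0, "claw": 1},
    {"offset": [-0.083, -0.608, 1], "yaw": 0, "claw": 1},
    {"offset": [-0.083, -0.608, 1], "yaw": 0, "claw": 1}
  ]
}}

```text
time: 14.92
ee_pos: [0.5449, -0.0284, 0.2319]
tcp_rot: [179.8, 0.1, 178.1]
wrist_force: [-0.1, -0.4, -1.9]
opening: 0.0091
grasp_force: 40.1
```

{"op": "servo_tool", "data": {
  "rows": [
    {"offset": [0, 0, 0.25], "yaw": 0, "claw": 1},
    {"offset": [0, 0, 0.5], "yaw": 0, "claw": 1},
    {"offset": [0, 0, 0.58], "yaw": 0, "claw": 1},
    {"offset": [0, 0, 0.62], "yaw": 0, "claw": 1},
    {"offset": [0, 0, 0.62], "yaw": 0, "claw": 1}
  ],
  "squeeze": 25
}}

```text
time: 15.55
ee_pos: [0.5464, -0.0281, 0.1726]
tcp_rot: [179.8, 0.3, 178.0]
wrist_force: [-0.0, 0.1, -1.7]
opening: 0.0091
grasp_force: 40.1
```

Run:
```python
from h import *
st()
t=np.radians(np.arange(30,-1,-3));c,s=np.cos(t),np.sin(t)
P=np.c_[98*c-119*s,98*s+119*c];print(P-P[0])
```

```text
15.55 [ 0.5464 -0.0281  0.1726] [179.7676   0.3324 177.9998] [-3.0574  3.3691 -0.5491 85.7537  0.2385 -1.0572] [-0.0368  0.0621 -1.6968] 0.009145697253227721 40.07145881652832
[[  0.       0.    ]
 [  7.9233  -1.5362]
 [ 15.7553  -3.4849]
 [ 23.4746  -5.8409]
 [ 31.06    -8.5976]
 [ 38.4908 -11.7476]
 [ 45.7465 -15.2821]
 [ 52.8073 -19.1915]
 [ 59.6538 -23.4651]
 [ 66.2672 -28.0912]
 [ 72.6295 -33.057 ]]
```

{"op": "servo_tool", "data": {
  "rows": [
    {"offset": [0, 0, 0.03], "yaw": 0, "claw": 0.98},
    {"offset": [0, 0, 0.06], "yaw": 0, "claw": 0.98},
    {"offset": [0, 0, 0.06], "yaw": 0, "claw": 0.98}
  ],
  "squeeze": 25
}}

```text
time: 15.92
ee_pos: [0.5471, -0.0283, 0.1678]
tcp_rot: [179.8, 0.5, 178.0]
wrist_force: [0.3, -0.1, 9.9]
opening: 0.0092
grasp_force: 41.7
```

{"op": "servo_tool", "data": {
  "rows": [
    {"offset": [-0.04, 0, 0.008], "yaw": 0, "claw": 0.98},
    {"offset": [-0.08, 0, 0.016], "yaw": 0, "claw": 0.98},
    {"offset": [-0.12, 0, 0.026], "yaw": 0, "claw": 0.98},
    {"offset": [-0.16, 0, 0.036], "yaw": 0, "claw": 0.98},
    {"offset": [-0.2, 0, 0.05], "yaw": 0, "claw": 0.98},
    {"offset": [-0.24, 0, 0.061], "yaw": 0, "claw": 0.98}
  ]
}}

```text
time: 16.68
ee_pos: [0.571, -0.0291, 0.1616]
tcp_rot: [179.8, 0.5, 178.0]
wrist_force: [0.9, -0.0, 6.9]
opening: 0.0091
grasp_force: 41.8
```

```bash
cat > tilt.py <<'E'
from h import *
st()
for n in ['scene','top']:
    p,d=camera(n);cv2.imwrite(f"pics/{n}_l.png",p[:,:,::-1]);W=cloud(p,d,camera_info(n));m=mask(p,'blue')&(np.abs(W[...,1]-get_obs()['ee_pos'][1])<.03)&(W[...,2]<.35)
    Q=W[m]
    if len(Q)<15: print(n,len(Q)); continue
    e=np.linalg.svd(Q-Q.mean(0),full_matrices=False)[2][0];t=(Q-Q.mean(0))@e
    print(n,len(Q),Q.mean(0),e,np.degrees(np.arcsin(e[2]*np.sign(e[0]))),np.degrees(np.arctan(e[1]/e[0])),'ends',Q.mean(0)+e*np.percentile(t,1),Q.mean(0)+e*np.percentile(t,99))
E
python3 tilt.py
```

```text
16.675 [ 0.571  -0.0291  0.1616] [179.7634   0.461  177.9616] [-3.0254  6.6323  1.7233 84.6342  0.2445 -0.9869] [ 0.8835 -0.0417  6.9331] 0.009073467211552042 41.75699293613434
scene 122 [ 0.5321 -0.024   0.1392] [-0.9285  0.0349 -0.3697] 21.696878963921 -2.152255602480074 ends [ 0.5603 -0.0251  0.1504] [ 0.5062 -0.023   0.1288]
top 0
```

{"op": "servo_tool", "data": {
  "rows": [
    {"offset": [-0.07, 0, 0.027], "yaw": 0, "claw": 0.98},
    {"offset": [-0.145, 0, 0.058], "yaw": 0, "claw": 0.98},
    {"offset": [-0.22, 0, 0.094], "yaw": 0, "claw": 0.98},
    {"offset": [-0.29, 0, 0.134], "yaw": 0, "claw": 0.98},
    {"offset": [-0.36, 0, 0.176], "yaw": 0, "claw": 0.98},
    {"offset": [-0.425, 0, 0.222], "yaw": 0, "claw": 0.98},
    {"offset": [-0.47, 0, 0.255], "yaw": 0, "claw": 0.98},
    {"offset": [-0.49, 0, 0.27], "yaw": 0, "claw": 0.98}
  ]
}}

```text
time: 17.77
ee_pos: [0.6207, -0.0307, 0.1347]
tcp_rot: [179.8, 0.5, 178.0]
wrist_force: [2.9, 0.8, 7.7]
opening: 0.0093
grasp_force: 42.7
```

```bash
python3 tilt.py
```

```text
17.775 [ 0.6207 -0.0307  0.1347] [179.7647   0.5108 177.9604] [-2.9382 13.559   6.6701 82.6041  0.2432 -0.8986] [2.9229 0.7765 7.6637] 0.009331110050457371 42.662678360939026
scene 106 [ 0.5799 -0.0255  0.1266] [-0.997   0.0566 -0.0519] 2.9765561058887187 -3.2506053794892584 ends [ 0.6101 -0.0272  0.1282] [ 0.5497 -0.0238  0.125 ]
top 0
```

{"op": "servo_tool", "data": {
  "rows": [
    {"offset": [-0.03, 0, 0.02], "yaw": 0, "claw": 0.98},
    {"offset": [-0.06, 0, 0.04], "yaw": 0, "claw": 0.98},
    {"offset": [-0.08, 0, 0.055], "yaw": 0, "claw": 0.98},
    {"offset": [-0.08, 0, 0.055], "yaw": 0, "claw": 0.98}
  ]
}}

```text
time: 18.38
ee_pos: [0.6271, -0.031, 0.1315]
tcp_rot: [179.8, 0.4, 178.0]
wrist_force: [-12.0, -0.2, 23.5]
opening: 0.0091
grasp_force: 45.4
```

```bash
python3 tilt.py
```

```text
18.375 [ 0.6271 -0.031   0.1315] [179.7678   0.4312 177.9601] [-2.9259 14.5482  7.5006 82.5249  0.2388 -0.886 ] [-12.0433  -0.1651  23.4905] 0.00906775286451292 45.38743257522583
scene 107 [ 0.5854 -0.0253  0.1257] [-0.9989  0.0462  0.001 ] -0.056540612572121285 -2.6473066822991522 ends [ 0.6169 -0.0268  0.1257] [ 0.5554 -0.024   0.1257]
top 0
```

{"op": "servo_tool", "data": {
  "rows": [
    {"offset": [0.02, 0, -0.1], "yaw": 0, "claw": 0.98},
    {"offset": [0.02, 0, -0.5], "yaw": 0, "claw": 0.98},
    {"offset": [0.02, 0, -1], "yaw": 0, "claw": 0.98},
    {"offset": [0.02, 0, -1], "yaw": 0, "claw": 0.98}
  ]
}}

```text
time: 18.98
ee_pos: [0.6261, -0.0314, 0.2322]
tcp_rot: [179.8, 0.7, 178.0]
wrist_force: [-0.5, -0.5, -2.2]
opening: 0.0091
grasp_force: 41.9
```

{"op": "servo_tool", "data": {
  "rows": [
    {"offset": [0, 0, -0.28], "yaw": 0, "claw": 0.98},
    {"offset": [0, 0, -0.28], "yaw": 0, "claw": 0.98},
    {"offset": [0, 0, -0.28], "yaw": 0, "claw": 0.98}
  ]
}}

```text
time: 19.35
ee_pos: [0.6245, -0.0314, 0.2539]
tcp_rot: [179.8, 0.2, 178.0]
wrist_force: [0.2, 0.3, -1.9]
opening: 0.0086
grasp_force: 41.9
```

```bash
python3 tilt.py
python3 - <<'E'
from h import *
ci=camera_info("wrist");T=tooltoworld();p,d=camera("wrist");Wt=cloud(p,d,ci,ci['hand_eye'])
cv2.imwrite("pics/w3.png",p[:,:,::-1])
m=mask(p,'blue').astype(np.uint8);k,l,s,ce=cv2.connectedComponentsWithStats(m)
for i in np.argsort(-s[1:,4])[:2]+1:
    Q=Wt[l==i];Q=Q[~np.isnan(Q).any(1)]
    e=np.linalg.svd(Q-Q.mean(0),full_matrices=False)[2][0];t=(Q-Q.mean(0))@e
    print('tool frame',s[i],Q.mean(0),e,'ends',Q.mean(0)+e*np.percentile(t,1),Q.mean(0)+e*np.percentile(t,99))
E
```

```text
19.35 [ 0.6245 -0.0314  0.2539] [179.7657   0.1915 177.9572] [-2.976  15.5961 22.321  96.5372  0.2374 -0.9332] [ 0.1885  0.2536 -1.8577] 0.00860492367083018 41.90613269805908
scene 125 [ 0.5828 -0.0256  0.2472] [-0.9989  0.045  -0.0095] 0.5445093636765594 -2.5777466129513433 ends [ 0.6145 -0.027   0.2475] [ 0.5521 -0.0242  0.2469]
top 0
tool frame [ 267  109   27  219 5289] [0.033  0.0005 0.0029] [-1.     -0.0014  0.0078] ends [0.0714 0.0005 0.0026] [-0.0145  0.0004  0.0033]
```

View pics/w3.png

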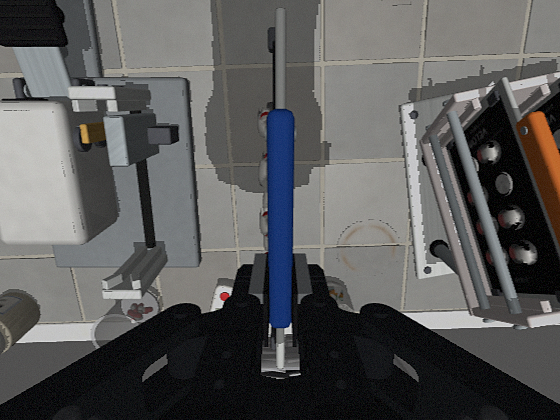

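The wrist view shows the carrier upright in the grip, bar (280,110)-(280,327). The pockets are on image left, towards the coder head at (50,170). The coder guides are at (110,98) and (135,270). I'll check the guides with this camera.

Run:
```python
from h import *
ci=camera_info("wrist");T=tooltoworld();p,d=camera("wrist");W=cloud(p,d,ci,T@ci['hand_eye'])
np.savez("w4.npz",p=p,d=d,T=T);X,Y,Z=W[...,0],W[...,1],W[...,2];V=cv2.cvtColor(p,cv2.COLOR_RGB2HSV)[...,2]
for nm,m in [('far',(Z>.088)&(Z<.108)&(X>.69)&(X<.73)&(Y<-.14)&(Y>-.22)),('near',(Z>.088)&(Z<.108)&(X>.52)&(X<.555)&(Y<-.145)&(Y>-.2)),
 ('strip',(Z>.008)&(Z<.03)&(X>.6)&(X<.69)&(Y<-.15)&(Y>-.2)&(V<80))]:
    m=cv2.morphologyEx(m.astype(np.uint8),cv2.MORPH_OPEN,np.ones((2,2)))>0
    Q=W[m];print(nm,len(Q),np.median(Q,0),np.percentile(Q,2,0),np.percentile(Q,98,0),cv2.minAreaRect((Q[:,:2]*1000).astype(np.float32)))
    if nm!='strip':
        for x0 in np.arange(Q[:,0].min(),Q[:,0].max(),.003):
            s=np.sort(Q[(Q[:,0]>=x0)&(Q[:,0]<x0+.003),1]); g=np.diff(s) if len(s)>5 else [0]
            i=np.argmax(g);print('  x%.3f'%x0,len(s),s[[0,-1]] if len(s) else '', 'gap',g[i],(s[i]+s[i+1])/2 if len(s)>5 else '')
print(rel([.6528,-.1758,.2539]))
```

```text
far 805 [nan nan nan] [nan nan nan] [nan nan nan] ((741.6892700195312, -202.0251922607422), (36.56368637084961, 115.16657257080078), 50.61509323120117)Traceback (most recent call last):
  File "<stdin>", line 9, in <module>
ValueError: arange: cannot compute length
```

Run:
```python
from h import *
ci=camera_info("wrist");z=np.load("w4.npz");p,d,T=z['p'],z['d'],z['T'];W=np.nan_to_num(cloud(p,d,ci,T@ci['hand_eye']),nan=-9)
X,Y,Z=W[...,0],W[...,1],W[...,2];V=cv2.cvtColor(p,cv2.COLOR_RGB2HSV)[...,2]
for nm,m in [('far',(Z>.088)&(Z<.108)&(X>.69)&(X<.73)&(Y<-.14)&(Y>-.22)),('near',(Z>.088)&(Z<.108)&(X>.52)&(X<.555)&(Y<-.145)&(Y>-.2)),
 ('strip',(Z>.008)&(Z<.03)&(X>.6)&(X<.69)&(Y<-.15)&(Y>-.2)&(V<80))]:
    Q=W[m];print(nm,len(Q),np.median(Q,0),np.percentile(Q,2,0),np.percentile(Q,98,0),cv2.minAreaRect((Q[:,:2]*1000).astype(np.float32)))
    if nm!='strip':
        for x0 in np.arange(Q[:,0].min(),Q[:,0].max(),.003):
            s=np.sort(Q[(Q[:,0]>=x0)&(Q[:,0]<x0+.003),1])
            if len(s)<6: continue
            g=np.diff(s);i=np.argmax(g);print('  x%.3f'%x0,len(s),s[[0,-1]],'gap',g[i],(s[i]+s[i+1])/2)
print(rel([.6528,-.1758,.2539]))
```

```text
far 816 [ 0.7069 -0.1781  0.0971] [ 0.697  -0.1939  0.0884] [ 0.7155 -0.1601  0.0994] ((706.4878540039062, -177.45309448242188), (35.990814208984375, 19.796451568603516), 88.20901489257812)
  x0.696 124 [-0.1944 -0.1608] gap 0.011328539140795568 -0.17709756302957927
  x0.699 74 [-0.1949 -0.1602] gap 0.013910466153865403 -0.17606941247782143
  x0.702 78 [-0.1952 -0.1604] gap 0.013828504470196484 -0.1766800672268949
  x0.705 220 [-0.1948 -0.16  ] gap 0.0010382435441061433 -0.16730441928300877
  x0.708 139 [-0.1953 -0.1598] gap 0.0010617540892341737 -0.17607019485027803
  x0.711 117 [-0.1957 -0.1596] gap 0.0012680059735379057 -0.19177121349366666
  x0.714 64 [-0.1946 -0.1598] gap 0.0017404424826931164 -0.1888786345144911
near 1079 [ 0.5402 -0.1717  0.0976] [ 0.533  -0.1879  0.0886] [ 0.551  -0.1534  0.0996] ((542.1337890625, -171.30836486816406), (36.44866180419922, 18.598737716674805), 88.35037231445312)
  x0.532 187 [-0.1886 -0.1529] gap 0.0009035638192279316 -0.17323340809020454
  x0.535 213 [-0.1886 -0.1529] gap 0.0008658652086624696 -0.18702459347599598
  x0.538 220 [-0.1894 -0.153 ] gap 0.0008178611260374336 -0.17385100030982506
  x0.541 174 [-0.1884 -0.1535] gap 0.0010867384989783069 -0.18723162476356675
  x0.544 124 [-0.1892 -0.154 ] gap 0.011443357589721953 -0.17160537780755342
  x0.547 120 [-0.1883 -0.1544] gap 0.010976956549075462 -0.17151648653649937
  x0.550 41 [-0.188  -0.1543] gap 0.015361187132351739 -0.1706246084649035
strip 855 [ 0.6428 -0.1749  0.0191] [ 0.6033 -0.1817  0.0174] [ 0.6878 -0.1687  0.0207] ((645.8153686523438, -174.38336181640625), (86.48759460449219, 33.179019927978516), 12.095163345336914)
[-0.3363 -1.4332 -0.0005]
```

{"op": "servo_tool", "data": {
  "rows": [
    {"offset": [-0.08, -0.3, 0], "yaw": 0, "claw": 0.98},
    {"offset": [-0.165, -0.7, 0], "yaw": 0, "claw": 0.98},
    {"offset": [-0.165, -0.7, 0], "yaw": 0, "claw": 0.98}
  ]
}}

```text
time: 19.92
ee_pos: [0.6386, -0.1042, 0.2542]
tcp_rot: [179.8, 0.2, 177.8]
wrist_force: [-0.7, 0.9, -1.6]
opening: 0.0089
grasp_force: 41.8
```

{"op": "servo_tool", "data": {
  "rows": [
    {"offset": [-0.08, -0.4, 0], "yaw": 0, "claw": 0.98},
    {"offset": [-0.17, -0.73, 0], "yaw": 0, "claw": 0.98},
    {"offset": [-0.17, -0.73, 0], "yaw": 0, "claw": 0.98},
    {"offset": [-0.17, -0.73, 0], "yaw": 0, "claw": 0.98}
  ]
}}

```text
time: 20.42
ee_pos: [0.6528, -0.1747, 0.2547]
tcp_rot: [179.7, 0.2, 178.0]
wrist_force: [-0.1, 1.1, -1.3]
opening: 0.0091
grasp_force: 41.8
```

Run:
```python
from h import *
st();print(rel([.6526,-.1757,.2539]))
ci=camera_info("wrist");T=tooltoworld();p,d=camera("wrist");W=np.nan_to_num(cloud(p,d,ci,T@ci['hand_eye']),nan=-9)
cv2.imwrite("pics/w5.png",p[:,:,::-1])
X,Y,Z=W[...,0],W[...,1],W[...,2]
m=(Z>.088)&(Z<.108)&(X>.52)&(X<.555)&(Y<-.145)&(Y>-.2);Q=W[m];print(len(Q),np.percentile(Q,[2,50,98],0),cv2.minAreaRect((Q[:,:2]*1000).astype(np.float32)))
Q=W[mask(p,'blue')&(Z>.2)];e=np.linalg.svd(Q-Q.mean(0),full_matrices=False)[2][0];t=(Q-Q.mean(0))@e
print(Q.mean(0),e,Q.mean(0)+e*(np.percentile(t,1)+np.percentile(t,99))/2,np.ptp(t))
```

```text
20.425 [ 0.6528 -0.1747  0.2547] [179.7358   0.2346 177.9684] [-15.1006  23.5477  32.5601  98.8436   0.3104 -13.0691] [-0.1021  1.077  -1.3257] 0.009105810162959456 41.80752217769623
[ 0.0018 -0.0104  0.0084]
862 [[ 0.533  -0.1885  0.0886]
 [ 0.5423 -0.165   0.0974]
 [ 0.5516 -0.1546  0.0996]] ((542.163818359375, -171.6924591064453), (35.55905532836914, 19.16499137878418), 87.77995300292969)
[ 0.6199 -0.173   0.2517] [ 0.9993 -0.0372 -0.0042] [ 0.6244 -0.1732  0.2517] 0.08896339029207692
```

View pics/w5.png

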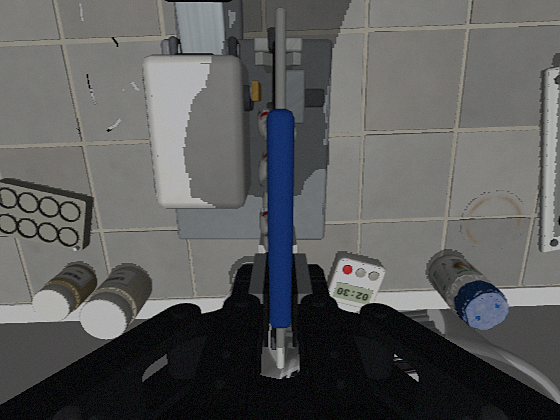

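The wrist view shows the carrier over the coder in line with the near guide at (278,55), card towards the head, so I'll lower it.

{"op": "servo_tool", "data": {
  "rows": [
    {"offset": [0, -0.015, 0], "yaw": 0, "claw": 0.98},
    {"offset": [0, -0.015, 0.15], "yaw": 0, "claw": 0.98},
    {"offset": [0, -0.015, 0.25], "yaw": 0, "claw": 0.98},
    {"offset": [0, -0.015, 0.35], "yaw": 0, "claw": 0.98},
    {"offset": [0, -0.015, 0.45], "yaw": 0, "claw": 0.98},
    {"offset": [0, -0.015, 0.45], "yaw": 0, "claw": 0.98}
  ]
}}

```text
time: 21.22
ee_pos: [0.6528, -0.1767, 0.209]
tcp_rot: [179.7, 0.2, 178.0]
wrist_force: [0.1, 0.4, -1.7]
opening: 0.0089
grasp_force: 41.8
```

Bottom edge is about 20 mm into the guides with no force on it. Continuing.

{"op": "servo_tool", "data": {
  "rows": [
    {"offset": [0, 0, 0.12], "yaw": 0, "claw": 0.98},
    {"offset": [0, 0, 0.24], "yaw": 0, "claw": 0.98},
    {"offset": [0, 0, 0.35], "yaw": 0, "claw": 0.98},
    {"offset": [0, 0, 0.45], "yaw": 0, "claw": 0.98},
    {"offset": [0, 0, 0.52], "yaw": 0, "claw": 0.98},
    {"offset": [0, 0, 0.57], "yaw": 0, "claw": 0.98},
    {"offset": [0, 0, 0.58], "yaw": 0, "claw": 0.98}
  ]
}}

```text
time: 22.1
ee_pos: [0.6533, -0.1766, 0.1518]
tcp_rot: [179.8, 0.3, 178.0]
wrist_force: [0.6, -0.0, -1.6]
opening: 0.0094
grasp_force: 41.8
```

{"op": "servo_tool", "data": {
  "rows": [
    {"offset": [0, 0, 0.015], "yaw": 0, "claw": 0.98},
    {"offset": [0, 0, 0.03], "yaw": 0, "claw": 0.98},
    {"offset": [0, 0, 0.03], "yaw": 0, "claw": 0.98}
  ]
}}

```text
time: 22.48
ee_pos: [0.6535, -0.1766, 0.1495]
tcp_rot: [179.8, 0.3, 178.0]
wrist_force: [-0.6, 0.3, 1.1]
opening: 0.0088
grasp_force: 42.2
```

{"op": "servo_tool", "data": {
  "rows": [
    {"offset": [0, 0, 0.008], "yaw": 0, "claw": 0.98},
    {"offset": [0, 0, 0.008], "yaw": 0, "claw": 0.98},
    {"offset": [0, 0, 0.008], "yaw": 0, "claw": 0.7},
    {"offset": [0, 0, 0.008], "yaw": 0, "claw": 0.6},
    {"offset": [0, 0, 0.008], "yaw": 0, "claw": 0.6},
    {"offset": [0, 0, -0.3], "yaw": 0, "claw": 0.6},
    {"offset": [0, 0, -0.8], "yaw": 0, "claw": 0.6},
    {"offset": [0, 0, -0.9], "yaw": 0, "claw": 0.6},
    {"offset": [0, 0, -0.9], "yaw": 0, "claw": 0.6}
  ]
}}

```text
time: 23.6
ee_pos: [0.6533, -0.177, 0.2394]
tcp_rot: [179.8, 0.3, 178.0]
wrist_force: [0.2, -0.3, 0.3]
opening: 0.0341
grasp_force: 0.0
```

```bash
cat > seat.py <<'E'
from h import *
st();ci=camera_info("wrist");T=tooltoworld();p,d=camera("wrist");q,dd=camera("top");r,dr=camera("scene");cv2.imwrite("pics/tl.png",q[:,:,::-1])
for n,p,W in [('wrist',p,cloud(p,d,ci,T@ci['hand_eye'])),('top',q,cloud(q,dd,camera_info("top"))),('scene',r,cloud(r,dr,camera_info("scene")))]:
    W=np.nan_to_num(W,nan=-9);Q=W[mask(p,'blue')&(W[...,2]>.1)&(W[...,2]<.18)&(abs(W[...,1]+.175)<.03)]
    if len(Q)<15: print(n,len(Q));continue
    e=np.linalg.svd(Q-Q.mean(0),full_matrices=False)[2][0];t=(Q-Q.mean(0))@e
    print(n,len(Q),Q.mean(0),e,'mid',Q.mean(0)+e*(np.percentile(t,1)+np.percentile(t,99))/2,np.ptp(t),'ztop',np.percentile(Q[:,2],[5,50,95]))
E
python3 seat.py
```

```text
23.6 [ 0.6533 -0.177   0.2394] [179.7812   0.3379 177.9572] [-15.2719  23.0654  30.1939  96.8497   0.2903 -13.229 ] [ 0.1537 -0.2884  0.2713] 0.03414265010375642 0.0
wrist 2007 [ 0.6223 -0.1743  0.146 ] [ 0.9994 -0.0341  0.0013] mid [ 0.6249 -0.1744  0.146 ] 0.08840823710141252 ztop [0.1443 0.146  0.1473]
top 176 [ 0.6154 -0.1742  0.1447] [-0.9993  0.0363 -0.0075] mid [ 0.6158 -0.1742  0.1447] 0.06738176812433744 ztop [0.1415 0.145  0.1474]
scene 120 [ 0.6221 -0.171   0.1424] [-0.9986  0.0531  0.0044] mid [ 0.6218 -0.171   0.1424] 0.0862718693866468 ztop [0.1351 0.1428 0.1473]
```

Carrier is seated: bar top is at 0.146 and its position is within 1 mm. Next, the pedal.

{"op": "servo_tool", "data": {
  "rows": [
    {"offset": [0.45, -0.16, 0], "yaw": 0, "claw": 1},
    {"offset": [0.91, -0.32, 0], "yaw": 0, "claw": 1},
    {"offset": [0.91, -0.32, 0], "yaw": 0, "claw": 1}
  ]
}}

```text
time: 24.12
ee_pos: [0.558, -0.2062, 0.2376]
tcp_rot: [179.7, 0.1, 177.8]
wrist_force: [0.6, 0.1, 0.3]
opening: 0.0003
grasp_force: 0.0
```

{"op": "servo_tool", "data": {
  "rows": [
    {"offset": [0.45, -0.16, 0], "yaw": 0, "claw": 1},
    {"offset": [0.91, -0.32, 0], "yaw": 0, "claw": 1},
    {"offset": [0.91, -0.32, 0.5], "yaw": 0, "claw": 1},
    {"offset": [0.91, -0.32, 1], "yaw": 0, "claw": 1},
    {"offset": [0.91, -0.32, 1], "yaw": 0, "claw": 1}
  ]
}}

```text
time: 24.75
ee_pos: [0.4675, -0.2328, 0.1338]
tcp_rot: [179.6, -0.1, 178.0]
wrist_force: [-0.1, 0.7, 0.7]
opening: -0.0002
grasp_force: 0.0
```

Run:
```python
from h import *
st();print(rel([.468,-.2346,.10]))
```

```text
24.75 [ 0.4675 -0.2328  0.1338] [179.58    -0.1254 177.9672] [-26.6382   0.7769  -7.5     82.012    0.3296 -24.6058] [-0.055   0.7238  0.7371] -0.00020913809802933583 0.0
[-0.0066 -0.0203  0.3379]
```

{"op": "servo_tool", "data": {
  "rows": [
    {"offset": [0, 0, 0.25], "yaw": 0, "claw": 1},
    {"offset": [0, 0, 0.45], "yaw": 0, "claw": 1},
    {"offset": [0, 0, 0.52], "yaw": 0, "claw": 1},
    {"offset": [0, 0, 0.58], "yaw": 0, "claw": 1},
    {"offset": [0, 0, 0.62], "yaw": 0, "claw": 1},
    {"offset": [0, 0, 0.65], "yaw": 0, "claw": 1},
    {"offset": [0, 0, 0.65], "yaw": 0, "claw": 1}
  ]
}}

```text
time: 25.62
ee_pos: [0.4704, -0.2342, 0.0758]
tcp_rot: [179.9, 0.4, 178.0]
wrist_force: [-5.5, 1.6, 9.7]
opening: 0.0001
grasp_force: 4.6
```

{"op": "servo_tool", "data": {
  "rows": [
    {"offset": [0, 0, 0.05], "yaw": 0, "claw": 1},
    {"offset": [0, 0, 0.09], "yaw": 0, "claw": 1},
    {"offset": [0, 0, 0.09], "yaw": 0, "claw": 1}
  ]
}}

```text
time: 26.0
ee_pos: [0.47, -0.2343, 0.0672]
tcp_rot: [179.9, 0.3, 177.9]
wrist_force: [-9.7, -0.3, 13.1]
opening: 0.0001
grasp_force: 6.4
```

{"op": "servo_tool", "data": {
  "rows": [
    {"offset": [0, 0, 0.04], "yaw": 0, "claw": 1},
    {"offset": [0, 0, 0.06], "yaw": 0, "claw": 1},
    {"offset": [0, 0, 0.06], "yaw": 0, "claw": 1},
    {"offset": [0, 0, 0.06], "yaw": 0, "claw": 1}
  ]
}}

```text
time: 26.5
ee_pos: [0.4702, -0.2345, 0.0662]
tcp_rot: [180.0, 0.5, 177.9]
wrist_force: [-27.2, 8.5, 55.6]
opening: -0.0002
grasp_force: 27.5
```

```bash
python3 seat.py
python3 - <<'E'
from h import *
p,d=camera("scene");cv2.imwrite("pics/press.png",cv2.resize(p[110:260,250:450],None,fx=3.5,fy=3.5)[:,:,::-1])
E
```

```text
26.5 [ 0.4702 -0.2345  0.0662] [179.953    0.4839 177.9398] [-26.6254   1.8213 -13.9665  73.7916   0.2439 -24.5645] [-27.1622   8.5288  55.5913] -0.00018652306306370358 27.495719427242875
wrist 0
top 226 [ 0.6241 -0.1725  0.1448] [-0.999   0.0453 -0.0035] mid [ 0.6252 -0.1725  0.1448] 0.0862496700682533 ztop [0.1416 0.145  0.1477]
scene 134 [ 0.6238 -0.169   0.1422] [-0.998   0.0607 -0.0174] mid [ 0.6226 -0.1689  0.1421] 0.08591831554599583 ztop [0.1344 0.1431 0.1471]
```

Pedal is on its stop: force rose to 55 N with almost no travel. Now I'll back off and check the result.

{"op": "servo_tool", "data": {
  "rows": [
    {"offset": [0, 0, -0.1], "yaw": 0, "claw": 1},
    {"offset": [0, 0, -0.3], "yaw": 0, "claw": 1},
    {"offset": [0, 0, -0.6], "yaw": 0, "claw": 1},
    {"offset": [0, 0, -1], "yaw": 0, "claw": 1},
    {"offset": [0, 0, -1], "yaw": 0, "claw": 1}
  ]
}}

```text
time: 27.32
ee_pos: [0.4712, -0.2349, 0.1631]
tcp_rot: [179.9, 0.7, 178.0]
wrist_force: [-0.5, -0.6, 0.6]
opening: 0.0004
grasp_force: 0.0
```

{"op": "servo_tool", "data": {
  "rows": [
    {"offset": [0.3, 0, -0.5], "yaw": 0, "claw": 1},
    {"offset": [0.8, -0.3, -0.8], "yaw": 0, "claw": 1},
    {"offset": [0.8, -0.3, -0.8], "yaw": 0, "claw": 1},
    {"offset": [0.8, -0.3, -0.8], "yaw": 0, "claw": 1}
  ]
}}

```text
time: 27.82
ee_pos: [0.388, -0.2617, 0.2376]
tcp_rot: [179.8, 0.3, 177.9]
wrist_force: [0.1, -0.3, -0.6]
opening: 0.0
grasp_force: 0.0
```

```bash
python3 seat.py
python3 - <<'E'
from h import *
p,d=camera("top");W=cloud(p,d,camera_info("top"));W=np.nan_to_num(W,nan=-9);X,Y,Z=W[...,0],W[...,1],W[...,2];V=cv2.cvtColor(p,cv2.COLOR_RGB2HSV)[...,2]
Q=W[(Z>.03)&(Z<.08)&(X>.42)&(X<.515)&(Y<-.19)&(Y>-.3)&(V<50)];print('pad',len(Q),np.median(Q,0))
Q=W[mask(p,'orange')&(Y>.1)];print('orange',Q.mean(0))
p,d=camera("scene");W=cloud(p,d,camera_info("scene"));W=np.nan_to_num(W,nan=-9);Q=W[mask(p,'green')&(W[...,1]>.15)];print('green',Q.mean(0))
a=cv2.resize(p[120:340,150:430],None,fx=2.7,fy=2.7);cv2.imwrite("pics/end.png",a[:,:,::-1])
E
```

```text
27.825 [ 0.388  -0.2617  0.2376] [179.776    0.3091 177.9137] [-34.192   -6.6486  -3.1592  93.3466   0.354  -32.1058] [ 0.0944 -0.2895 -0.5817] 7.544568681171961e-06 0.0
wrist 0
top 220 [ 0.6235 -0.1745  0.145 ] [-0.999   0.0445 -0.0083] mid [ 0.625  -0.1746  0.145 ] 0.08631786155014988 ztop [0.1416 0.1451 0.1484]
scene 136 [ 0.6243 -0.1701  0.1419] [-0.9981  0.0598 -0.0115] mid [ 0.6234 -0.1701  0.1419] 0.08328572120066773 ztop [0.1337 0.1423 0.1474]
pad 698 [ 0.4696 -0.2338  0.0643]
orange [0.6017 0.1427 0.1668]
green [0.5898 0.1927 0.1707]
```

View pics/end.png

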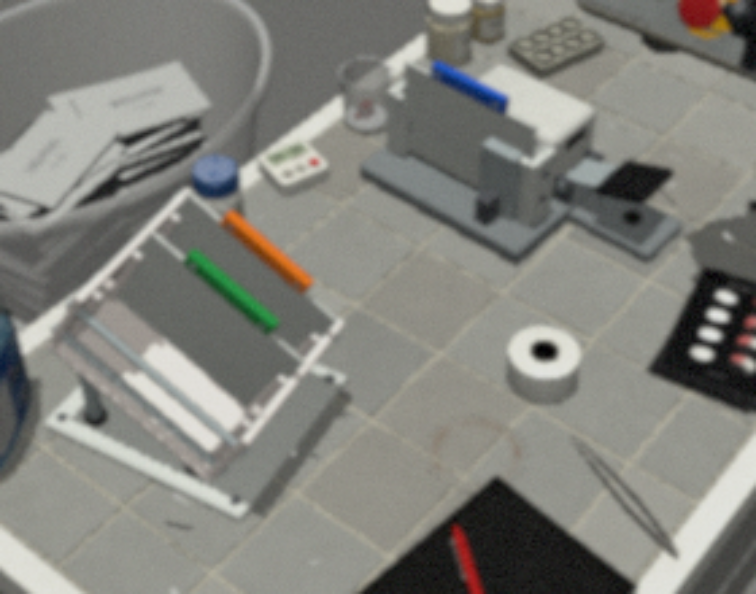

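The final view shows the blue carrier standing in the coder (bar at 470,85), the pedal back up (635,180), and green and orange still in the rack. The roll and bottle haven't moved. Handing in.

```bash
python3 -c "
from workcell import *
print(job_done())"
```

```text
the job is handed in; nothing more can be done
None
```

The blue carrier is seated and released in the coder with its card facing the head. The pedal went down to its stop and came back up, the other two carriers are still in the rack, and the job was handed in at about 28 s, with no verdict shown.

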